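# Snap the battery cover onto the bench instrument

### The arm

A 6-joint arm with a two-finger parallel gripper is mounted at the origin on a cart in front of the work surface, level with it; the furniture and walls round the work are solid. World frame = base frame: x ahead of the robot, y to its left, z up, the work surface at z = 0. Lengths are in m, angles in rad, forces in N, time in s.
With the tool pointing down it reaches from about 0.35 to 0.975 m from the base axis. Payload 4.9 kg.
Tool frame: the origin (TCP) lies between the finger pads; the fingertips stand 19 mm ahead of it and the grasp point (between the pads) is the TCP; z points along the fingers, y is the line along which they close (so a half turn about z gives the same grasp; the last joint's range is limited). The gripper opens to 85 mm and grips with 20 to 120 N. Pads are 22 mm wide; open, the fingers measure 114 mm over their backs; the gripper's body (76 mm by 85 mm) begins 54 mm behind the grasp point. The pads swing forward as they close: fully open they stand 13 mm farther back than shut.
Start: joints at [1.044, 0.053, 1.613, -0, 1.476, -0.119], TCP at [0.248, 0.574, 0.25] pointing down, gripper open.
Joint ranges: [-3.01, 3.01], [-1.01, 2.22], [0.06, 2.58], [-1.02, 4.17], [0.09, 2.62], [-3.14, 3.14]. Speed limits (rad/s): [2.57, 2.57, 3.14, 3.14, 3.14, 3.14].

### API

Orientations are given as a unit quaternion [w, x, y, z].
In Python, from bench import ctrl, optics gives the robot as it stands.
- The arm moves only by the tool carry_out, never from a script. Its argument "moves" is one flat list of numbers, 5 for each row, row after row: the shift along the world's x, y, z in mm, then the turn about the world's z in rad, then the opening, from 0 (shut) to 1 (fully open). In form: [dx, dy, dz, roll, jaw, dx, dy, dz, roll, jaw, ...]. A call has 1 to 12 rows; each row shifts and turns the commanded pose from where the row before left it; what a row does not reach is not made up. A row lasts 1/8 s, in which the tool goes at most 62.5 mm and 10.7 degrees, less where a joint would pass 70% of its speed; a pose out of reach is approached as far as the arm can. A call with a gripper value outside its range is refused whole. The fingers move at their own pace and stop on an object; the grip force is fixed at half the most. Time passes only in rows, so rows that do not move let the fingers close. It gives the time, the measured TCP pose, the force, the opening and the grip force at its end, in the units of the state.
- ctrl.read_state(): the state, without advancing time (a new reading comes with each control period).
- optics.grab_frame(name): name is "scene" or "top" or "wrist"; returns the picture (384x512x3 uint8, red, green, blue); there is no depth.
- optics.camera_model(name): a dict with "camera_matrix" (3x3 intrinsics, pixels), "eye" and "attitude" of the camera in the world; the wrist camera has in their place "T_tool_cam" (4x4, takes a point from camera to tool coordinates, whose origin is the TCP and whose axes are the flange's). Camera axes: x right, y up, looking along -z (the intrinsics and any distortion apply to the point x, -y, -z); pixel columns grow to the right and rows downward; lengths in m; the calibration is good to about 2 mm. A picture is of the moment at which its call begins: read the wrist's pose just before it. camera_model takes no time and is no camera call.
- ctrl.hand_in(): hands the job in; it is judged then, once.
The state is a dict: "time_s": time; "q": joint angles; "dq": joint speeds; "joint_torque": joint torques, N m; "tcp_pos": TCP position; "tcp_rot": TCP orientation; "contact_force": force on the tool from outside, world axes, zero at the start; "torque": the same for the moment, N m; "gripper_width": finger opening in m; "grip_force": force on a finger pad.
Only numpy, scipy, OpenCV 4.12 (cv2) and the standard library are available. Lean on these libraries where they do the work, as an engineer would, in place of code of your own. Each camera call takes 0.05 s, during which the arm holds its last target. There are 200 camera calls.

### The job

The battery cover stands on edge in the little wire stand: take it out, lay it flat on a free patch of the worktop with its smooth outer face up and let go of it, then pick it up again and set it over the sill of the open battery bay on the instrument. Snap it on corner by corner, pressing gently on one corner after another and never forcing the whole cover down at once, until all four clips have clicked and it sits fully home, flush all round. Leave the other things on the bench where they are.

Things in the scene. Friction and masses are not known exactly. Their poses are not given: they have to be found in the camera images.
- cover: The battery cover: white plastic tray-shaped lid, 100 mm long (x), 64 wide (y), 20 thick (z), about 0.1 kg, walls 3 mm, same either way round. Origin: centre of its open underside (rim plane); z points out of the smooth closed outer face at z = 20 mm. At the start it stands on its -y long edge in the stand, +y long edge on top 70 mm above the worktop, outer face towards the stand's -y.
- grip (a point): middle of the cover's +y long edge, at half thickness (on top at the start). At the middle of both long sides a solid block (x -13 to 13 mm, 15 mm deep inwards, flush with the rim) lets the cover be pinched through its 20 mm thickness; lying flat it can be gripped across its 64 mm width. Let go on edge, leaned over more than 0.4 rad, it falls flat. It twists springily a few degrees about x.
- corner0 (a point): press point: on the cover's outer face at cover x = -32, y = +24 mm, marked by a round disc, above a snap stud inside the cover. Set on loosely, each corner stands about 8 mm proud; its clip snaps over at roughly 15 N some 4 mm down. Until the neighbouring corners are down too, a snapped corner point can stay up to 2 mm above its final height.
- corner1 (a point): the same at cover x = -32, y = -24 mm
- corner2 (a point): the same at cover x = +32, y = -24 mm
- corner3 (a point): the same at cover x = +32, y = +24 mm
- seat (a point): centre of the battery bay, on the deck (flat top) 40 mm above the worktop; axes as the instrument's. The sill round the bay with round corner posts, 91 mm (x) by 56 mm (y), 15 mm high, goes inside the cover with 1.5 mm (x) and 1 mm (y) to spare each side. Set on level, length along this x, the cover rests with its rim 8 mm above the deck; home, its rim is on the deck and the corner points 20 mm above it.
- instrument: The instrument, fixed: white case 40 mm high; origin on the worktop below the centre of the bay; the case reaches x -62 to 62 mm, y -75 to 45 mm. Display and keys lie on the -y strip. The four clips (pairs of sprung steel jaws 8 mm above the deck) stand outside the sill at x = +-32, y = +-24 mm. Pressing all four clips at once takes about 60 N, single corners only about 15 N; more than 80 N breaks the sill.
- stand: The wire stand, fixed: white foot 116 mm (x) by 50 mm (y), 6 mm thick, origin under its centre; steel wire bows 34 mm tall on both sides of a slot 24 mm wide along its x, in which the cover stands on its long edge. Beside the work, on the right, a fixed microscope 0.43 m tall fills x 0.34 to 0.76, y -0.26 to -0.04 m.
- oil_bottle: Bystander: small cream bottle with white cap, 25 mm across, 52 mm tall. Origin: centre of its underside.
- white_bottle: Bystander: white bottle with screw cap, 33 mm across, 66 mm tall. Origin: centre of its underside.
- coverslip_box: Bystander: small square box 31x31x20 mm. Origin: centre of its underside.
- beaker: Bystander: clear glass beaker, 45 mm across, 58 mm tall. Origin: centre of its underside.
- amber_bottle_1: Bystander: amber bottle with black cap, 34 mm across, 78 mm tall. Origin: centre of its underside.
Things that resemble listed ones, but are neither listed nor needed, are in the scene too. Leave any yellow look-alike of the cover alone.

How it is judged:
By the outcome, as a careful person would: the job done as asked, in the order asked, and still so for the second after the job is handed in, with the robot touching nothing.
It also fails if it takes over 69 s, if anything falls off the work surface, if the arm or the gripper's body presses on something with over 40 N, if the wrist force passes 120 N, or if a joint passes its speed limit or range.

## Working session

There is one attempt and no reset: what is moved stays moved. The work goes in short steps, Python scripts to look and compute and a tool call to move; the robot and the scene stay as the last step left them, time stands still between calls to the robot, and variables do not carry over. Pictures are saved under pics/ and viewed, at most 10 in all, crops included, and the job is handed in when it is done.

Besides the shell and the picture viewer there is one more tool, called after ">>>" as name(argument=value, ...) on one line, values as JSON. carry_out: Moves the arm, as the interface text tells. Its arguments: {"type":"object","properties":{"moves":{"type":"array"}},"required":["moves"]}

```bash
mkdir -p pics; ls; python3 - <<'E'
from bench import ctrl, optics
import cv2,numpy as np
s=ctrl.read_state();print(s['time_s'],s['tcp_pos'],s['tcp_rot'],s['gripper_width'])
for n in ['top','scene']:
    f=optics.grab_frame(n);cv2.imwrite(f'pics/{n}0.png',f[...,::-1]);m=optics.camera_model(n);print(n,m)
print(optics.camera_model('wrist'))
a=cv2.imread('pics/top0.png');cv2.imwrite('pics/t0b.png',cv2.resize(a,(800,600),interpolation=cv2.INTER_CUBIC))
E
```

```text
pics
0.0 [0.24757049 0.57322754 0.24904387] [-3.32580788e-04  2.02482853e-01  9.79285255e-01 -9.86875569e-04] 0.08541612818323259
top {'camera_matrix': array([[394.61828033,   0.        , 247.73627234],
       [  0.        , 394.61828033, 191.84524423],
       [  0.        ,   0.        ,   1.        ]]), 'eye': array([0.40749292, 0.23937322, 0.9278032 ]), 'attitude': array([ 0.70945695,  0.04051734, -0.06242766, -0.70080809])}
scene {'camera_matrix': array([[388.54252906,   0.        , 254.90127769],
       [  0.        , 388.54252906, 184.21041493],
       [  0.        ,   0.        ,   1.        ]]), 'eye': array([ 0.19510233, -0.41679915,  0.50738236]), 'attitude': array([ 0.84328867,  0.47926228, -0.13096687, -0.20498675])}
{'camera_matrix': array([[309.29124118,   0.        , 253.58916054],
       [  0.        , 309.29124118, 195.41385536],
       [  0.        ,   0.        ,   1.        ]]), 'T_tool_cam': array([[-3.64332979e-04,  9.45642410e-01,  3.25208087e-01,
         8.35743267e-02],
       [ 9.99999896e-01,  4.34202656e-04, -1.42270463e-04,
        -5.17310632e-04],
       [-2.75743198e-04,  3.25208001e-01, -9.45642470e-01,
        -1.24189898e-01],
       [ 0.00000000e+00,  0.00000000e+00,  0.00000000e+00,
         1.00000000e+00]])}
```

View pics/t0b.png

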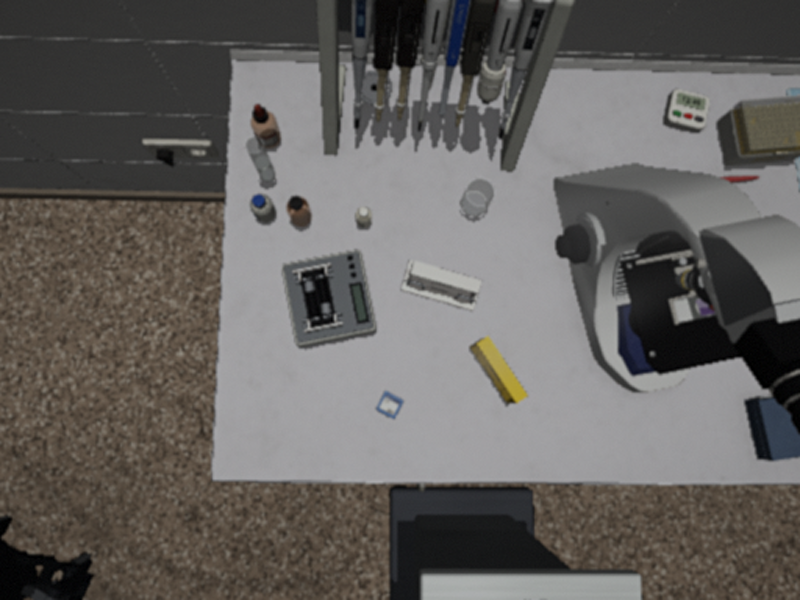

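View pics/scene0.png

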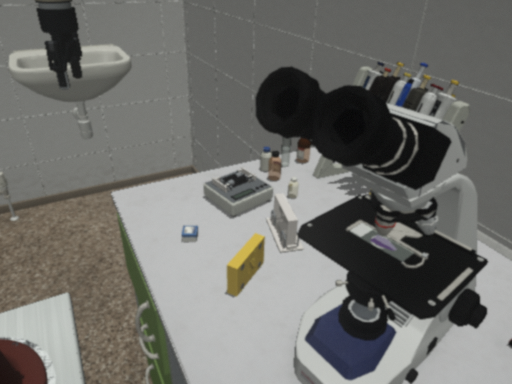

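The top view shows the stand with the cover at about (441,285), and the instrument at (330,298) with its display on the right. The yellow decoy is at (500,370). In the scene view the cover stands at about (285,220).

```bash
cat > h.py <<'E'
from bench import ctrl, optics
import cv2,numpy as np
from scipy.spatial.transform import Rotation as R
def rot(q): return R.from_quat([q[1],q[2],q[3],q[0]]).as_matrix()
def cam(n,s=None):
    m=optics.camera_model(n);K=m['camera_matrix']
    if n=='wrist':
        s=s or ctrl.read_state(); T=np.eye(4);T[:3,:3]=rot(s['tcp_rot']);T[:3,3]=s['tcp_pos'];T=T@m['T_tool_cam'];return K,T[:3,:3],T[:3,3]
    return K,rot(m['attitude']),np.array(m['eye'])
def ray(c,uv,z):
    K,A,e=c;uv=np.atleast_2d(np.float64(uv))
    p=np.c_[uv,np.ones(len(uv))]@np.linalg.inv(K).T;d=(p*[1,-1,-1])@A.T
    return e+d*((z-e[2])/d[:,2:])
def proj(c,P):
    K,A,e=c;p=((np.atleast_2d(P)-e)@A)*[1,-1,-1]@K.T;return p[:,:2]/p[:,2:]
def shot(name,out,n=None):
    s=ctrl.read_state();f=optics.grab_frame(name)[...,::-1].copy();cv2.imwrite(f'pics/{out}.png',f);return f,cam(name,s)
E
python3 - <<'E'
from h import *
c=cam('top');k=1/1.5625
px=np.array([[408,260],[482,285],[474,310],[400,291],[441,285]])*k;print('stand',ray(c,px,.006))
px=np.array([[283,267],[357,251],[376,332],[298,347]])*k;print('instr',ray(c,px,.04))
px=np.array([[388,405],[475,200],[363,215],[498,370],[298,210]])*k;print(ray(c,px,.02))
a=cv2.imread('pics/top0.png')[150:230,170:320];b=cv2.imread('pics/scene0.png')[160:280,185:310]
a=cv2.resize(a,None,fx=5.3,fy=5.3,interpolation=2)[:,:795];b=cv2.resize(b,(180,172),interpolation=2)
b=cv2.resize(b,(180,172));o=np.zeros((600,800,3),np.uint8);o[:a.shape[0],:a.shape[1]]=a;o[426:598,:180]=b
b2=cv2.resize(cv2.imread('pics/scene0.png')[185:255,260:310],(124,172),interpolation=2);o[426:598,200:324]=b2
cv2.imwrite('pics/c1.png',o)
E
```

```text
stand [[0.60485391 0.18004791 0.006     ]
 [0.56785102 0.06686107 0.006     ]
 [0.52923942 0.07952611 0.006     ]
 [0.5566999  0.19195271 0.006     ]
 [0.56688595 0.12957335 0.006     ]]
instr [[0.58409495 0.36488511 0.04      ]
 [0.6098244  0.25742298 0.04      ]
 [0.49070869 0.22798306 0.04      ]
 [0.46770301 0.33948783 0.04      ]]
[[0.38646617 0.20896372 0.02      ]
 [0.69737748 0.07861247 0.02      ]
 [0.67038969 0.24968632 0.02      ]
 [0.43877885 0.04737823 0.02      ]
 [0.67631269 0.34813251 0.02      ]]
```

View pics/c1.png

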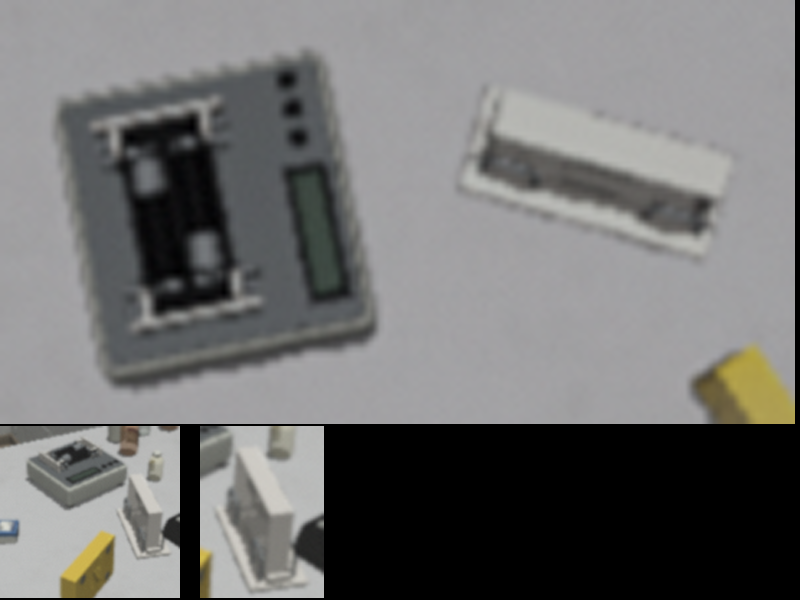

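The crop shows the cover upright in the stand at (600,150), with its long axis about 18° off world y, and the bay at (180,210). The next look is from close above.

>>> carry_out(moves=[28,-47,0,-0.164,1,28,-47,0,-0.164,1,28,-47,0,-0.164,1,28,-47,0,-0.164,1,28,-47,0,-0.164,1,28,-47,0,-0.164,1,28,-47,0,-0.164,1,28,-47,0,-0.164,1,28,-47,0,-0.164,1,0,0,0,0,1,0,0,0,0,1])

```text
time_s: 1.48
tcp_pos: [0.4994, 0.1509, 0.2498]
tcp_rot: [-0.001, 0.809, 0.588, -0.0]
contact_force: [0.1, -0.8, -0.3]
gripper_width: 0.0852
grip_force: 0.0
```

```bash
python3 - <<'E'
from h import *
s=ctrl.read_state();print(s['time_s'],s['tcp_pos'],s['q'],rot(s['tcp_rot']).round(3))
f,c=shot('wrist','w1')
cv2.imwrite('pics/w1b.png',cv2.resize(f,(800,600),interpolation=2))
E
```

```text
1.475 [0.49944662 0.15093104 0.24980315] [ 1.50497158e-01 -1.96260167e-01  1.85001845e+00  5.51313789e-04
  1.48895754e+00  4.62879643e-01] [[ 0.307  0.952 -0.001]
 [ 0.952 -0.307  0.   ]
 [-0.    -0.001 -1.   ]]
```

View pics/w1b.png

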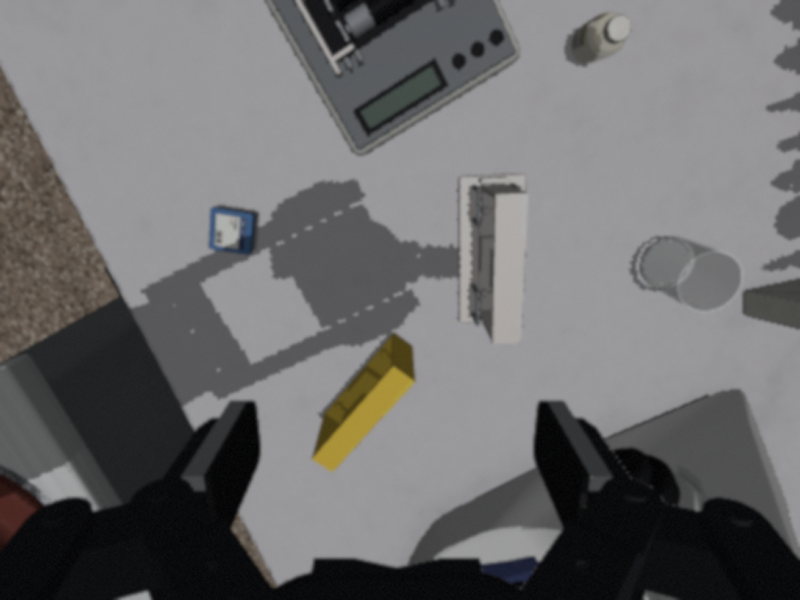

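The wrist view shows the cover's bright top edge from (510,190) to (508,342), with the open side facing left (world -x). The outer face therefore looks towards world +x. The bay is partly visible at the top.

```bash
python3 - <<'E'
from h import *
f=cv2.imread('pics/w1.png');c=cam('wrist')
g=cv2.cvtColor(f,6);roi=np.zeros_like(g);roi[100:228,290:345]=1
k=1/1.5625
q=np.array([[496,190],[526,188],[521,342],[494,342]])*k
P=ray(c,q,.07);print(P.round(4),P.mean(0),[np.hypot(*(P[i]-P[i-1])[:2]).round(4) for i in range(4)])
for t in (185,195,205):
    m=((g>t)*roi).astype(np.uint8);n,l,st,ce=cv2.connectedComponentsWithStats(m);i=1+st[1:,4].argmax()
    r=cv2.minAreaRect(np.argwhere(l==i)[:,::-1].astype(np.float32));b=ray(c,cv2.boxPoints(r),.07);print(t,st[i],b.mean(0).round(4),[np.hypot(*(b[j]-b[j-1])[:2]).round(4) for j in range(4)])
    e=max((b[1]-b[0],b[2]-b[1]),key=np.linalg.norm);print(np.arctan2(e[1],e[0]))
s=ctrl.read_state();y=rot(s['tcp_rot'])[:2,1];print('toolyaw',np.arctan2(y[1],y[0]))
E
```

```text
[[0.5742 0.1839 0.07  ]
 [0.592  0.1794 0.07  ]
 [0.5658 0.08   0.07  ]
 [0.5483 0.0857 0.07  ]] [0.5700893  0.13224571 0.07      ] [np.float64(0.1016), np.float64(0.0184), np.float64(0.1028), np.float64(0.0184)]Traceback (most recent call last):
  File "<stdin>", line 8, in <module>
ValueError: attempt to get argmax of an empty sequence
```

>>> carry_out(moves=[35,-10,-20,0.027,1,36,-9,-20,0.027,1,0,0,-50,0,1,0,0,-50,0,1,0,0,-30,0,1,0,0,-20,0,1,0,0,0,0,1,0,0,0,0,0,0,0,0,0,0,0,0,0,0,0,0,0,0,0,0,0,0,0,0,0])

```text
time_s: 3.02
tcp_pos: [0.5714, 0.1317, 0.0612]
tcp_rot: [0.0, 0.793, 0.61, 0.0]
contact_force: [-1.3, -1.0, 4.4]
gripper_width: 0.0191
grip_force: 59.0
```

```bash
python3 - <<'E'
from h import *
s=ctrl.read_state();print(s['time_s'],s['tcp_pos'],s['gripper_width'],s['grip_force'],s['contact_force'])
E
```

```text
3.025 [0.5713679  0.13171748 0.06122517] 0.01909918490809479 58.95358309149742 [-1.2573242  -1.02732824  4.42418578]
```

>>> carry_out(moves=[0,0,30,0,0,0,0,50,0,0,0,0,50,0,0,-34,40,0,0,0,-34,40,0,0,0,-34,40,0,0,0,-34,40,0,0,0,-35,38,0,0,0,0,0,-40,0,0,0,0,-40,0,0,0,0,-40,0,0,0,0,-5,0,0])

```text
time_s: 4.53
tcp_pos: [0.3971, 0.328, 0.0614]
tcp_rot: [-0.0, 0.792, 0.61, -0.004]
contact_force: [-0.7, -0.1, -1.2]
gripper_width: 0.0191
grip_force: 59.3
```

```bash
python3 - <<'E'
from h import *
s=ctrl.read_state();print(s['time_s'],s['tcp_pos'],s['gripper_width'],s['grip_force'],s['contact_force'])
print(ray(cam('top'),np.array([[300,480],[215,420]])/1.5625,0))
f,c=shot('top','t1');g,c=shot('scene','s1')
o=np.zeros((600,800,3),np.uint8);o[:384,:400]=cv2.resize(f[130:322,120:320],(400,384),interpolation=2);o[:384,400:]=cv2.resize(g[130:322,100:300],(400,384),interpolation=2)
cv2.imwrite('pics/c2.png',o[:384])
E
```

```text
4.525 [0.39706376 0.3280343  0.06142577] 0.01910352444664528 59.27581429481506 [-0.68908231 -0.13462667 -1.20708245]
[[0.27740019 0.33515357 0.        ]
 [0.36197865 0.46191651 0.        ]]
```

View pics/c2.png

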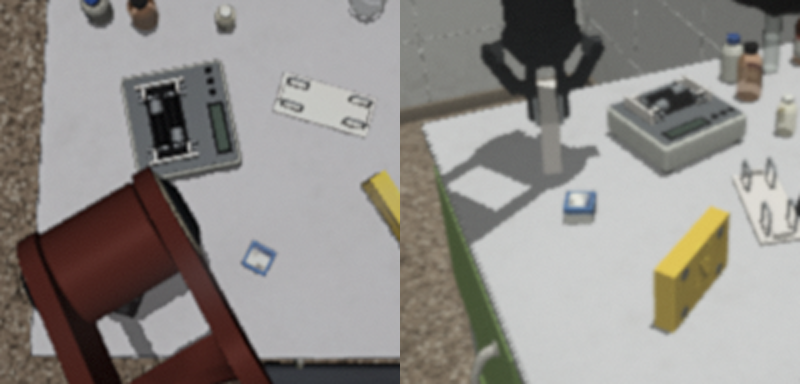

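The cover is held upright over the free patch between the coverslip box and the table edge, and the stand is empty. Next I set it on edge, release it and rise.

>>> carry_out(moves=[0,0,-3,0,0,0,0,-3,0,0,0,0,-1,0,0,0,0,0,0,0,0,0,0,0,0.6,0,0,0,0,0.6,0,0,0,0,0.6,0,0,20,0,0.6,0,0,40,0,0.6,0,0,20,0,0,22,-6,0,0,0,22,-6,0,0,0])

```text
time_s: 6.12
tcp_pos: [0.445, 0.3171, 0.1375]
tcp_rot: [0.0, 0.792, 0.61, -0.0]
contact_force: [-0.3, -0.2, -0.6]
gripper_width: 0.0003
grip_force: 0.0
```

```bash
python3 - <<'E'
from h import *
s=ctrl.read_state();print(s['time_s'],s['tcp_pos'],s['gripper_width'],s['contact_force'])
f,c=shot('wrist','w2');cv2.imwrite('pics/w2b.png',cv2.resize(f,(640,480)))
E
```

```text
6.125 [0.44496152 0.31709349 0.13753113] 0.00030032117610555645 [-0.3429537  -0.23443884 -0.63755057]
```

View pics/w2b.png

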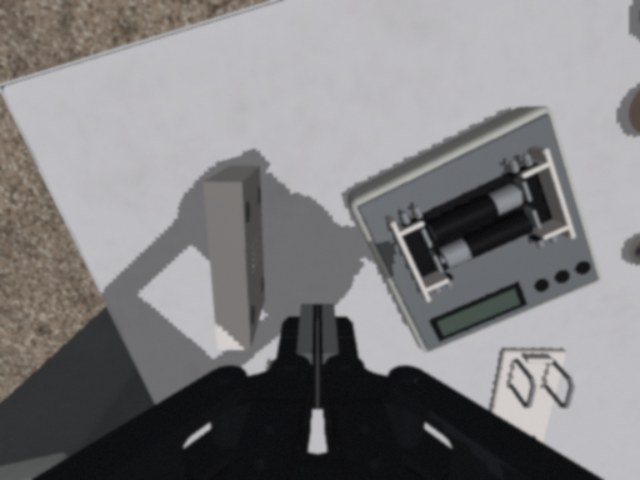

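The cover stands on edge at (235,260), with the marked outer face to the right, towards the closed fingers. The instrument bay is clear in view.

>>> carry_out(moves=[0,0,-35,0,0,0,0,-35,0,0,-15,4,0,0,0,-8,2,0,0,0,-7,2,0,0,0,-7,2,0,0,0,-7,2,0,0,0,-7,2,0,0,0,-7,2,0,0,0,-7,2,0,0,0,0,0,0,0,0,0,0,0,0,0])

```text
time_s: 7.68
tcp_pos: [0.379, 0.3358, 0.0684]
tcp_rot: [0.0, 0.792, 0.61, 0.0]
contact_force: [-0.4, -0.3, 0.1]
gripper_width: -0.0001
grip_force: 0.0
```

```bash
python3 - <<'E'
from h import *
s=ctrl.read_state();print(s['time_s'],s['tcp_pos'],s['contact_force'])
f,c=shot('wrist','w3');g,c=shot('scene','s3')
o=np.hstack([f[60:384,80:400],cv2.resize(g[130:292,140:300],(320,324),interpolation=2)]);cv2.imwrite('pics/c3.png',o)
E
```

```text
7.675 [0.37897016 0.33577204 0.06838125] [-0.40522239 -0.26296161  0.07630442]
```

View pics/c3.png

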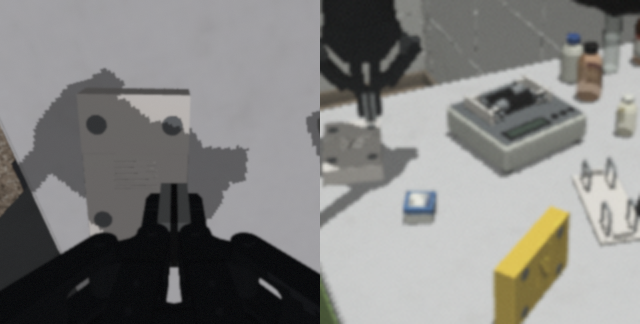

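The cover lies flat with its outer face up and the discs visible at (97,125), (172,126) and (103,219). I now rise and back off to measure it.

>>> carry_out(moves=[0,0,40,0,0,0,-20,50,0,0,-15,-30,40,0,0,-15,-30,0,0,0,0,0,0,0,0])

```text
time_s: 8.4
tcp_pos: [0.3488, 0.2548, 0.1988]
tcp_rot: [0.0, 0.793, 0.609, 0.001]
contact_force: [0.1, 0.1, 0.2]
gripper_width: 0.0004
grip_force: 0.0
```

```bash
cat >> h.py <<'E'
def discs(f,c,z,near,rad=.07,out=None):
    """dark round discs on light face: world points at height z within rad of near"""
    g=cv2.GaussianBlur(cv2.cvtColor(f,6),(3,3),0);G=cv2.morphologyEx(g,cv2.MORPH_BLACKHAT,np.ones((35,35)))
    n,l,st,ce=cv2.connectedComponentsWithStats((G>25).astype(np.uint8));r=[]
    for i in range(1,n):
        w,h,a=st[i][2:5]
        if a>40 and .6<w/h<1.6 and a>.6*w*h:
            p=ray(c,ce[i],z)[0]
            if np.hypot(*(p[:2]-near))<rad:r.append((p[:2]*1e3).round(1).tolist()+[int(a)]+ce[i].round(1).tolist())
    return r
E
python3 - <<'E'
from h import *
s=ctrl.read_state();print(s['time_s'],s['tcp_pos'])
f,c=shot('wrist','w4');
for d in discs(f,c,.02,[.36,.34]):print(d)
cv2.imwrite('pics/w4b.png',cv2.resize(f,(640,480)))
E
```

```text
8.4 [0.34875288 0.25478142 0.19883308]
[343.5, 377.1, 195, 211.9, 49.8]
[386.0, 365.3, 190, 261.4, 50.3]
[368.7, 303.6, 153, 260.0, 123.5]
```

View pics/w4b.png

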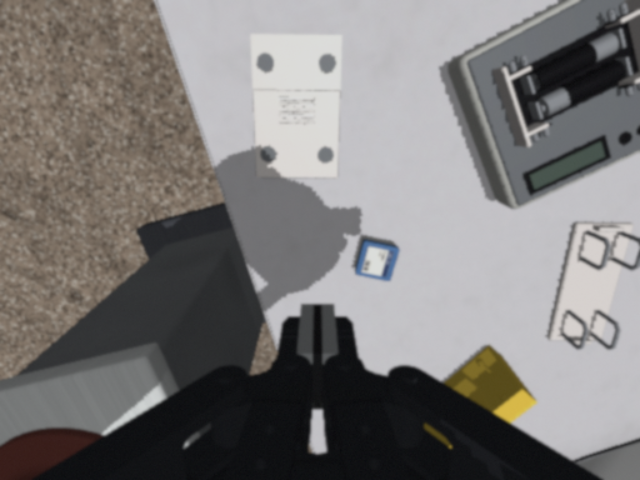

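The cover is flat with discs at (265,62), (327,63), (268,154) and (325,155). Its centre is about (0.356, 0.340) with a yaw of 1.298. Next I grip it across its width.

>>> carry_out(moves=[4,45,0,-0.014,1,3,40,-20,0,1,0,0,-40,0,1,0,0,-50,0,1,0,0,-40,0,1,0,0,-20,0,1,0,0,-8,0,1,0,0,0,0,1,0,0,0,0,0,0,0,0,0,0,0,0,0,0,0,0,0,0,0,0])

```text
time_s: 9.95
tcp_pos: [0.3572, 0.3417, 0.0221]
tcp_rot: [-0.0, 0.797, 0.604, 0.002]
contact_force: [0.5, 0.4, 6.2]
gripper_width: 0.0624
grip_force: 66.8
```

>>> carry_out(moves=[0,0,55,0,0,0,0,60,0,0,0,0,60,0,0,15,-8,0,-0.18,0,15,-8,0,-0.18,0,15,-8,0,-0.18,0,15,-8,0,-0.18,0,15,-8,0,-0.18,0,15,-8,0,-0.18,0,0,0,0,0,0,0,0,0,0,0])

```text
time_s: 11.32
tcp_pos: [0.4452, 0.2928, 0.1949]
tcp_rot: [0.0, 0.994, 0.11, -0.0]
contact_force: [0.7, -0.6, -1.0]
gripper_width: 0.0625
grip_force: 66.6
```

```bash
python3 - <<'E'
from h import *
s=ctrl.read_state();print(s['time_s'],s['tcp_pos'],s['q'],s['gripper_width'])
f,c=shot('wrist','w5');
cv2.imwrite('pics/w5b.png',cv2.resize(f,(800,600),interpolation=2))
E
```

```text
11.325 [0.44521748 0.29277383 0.19494732] [ 4.41853093e-01 -1.27638920e-01  1.88210906e+00  2.89869072e-04
  1.38800874e+00  1.79226366e+00] 0.06251258533690306
```

View pics/w5b.png

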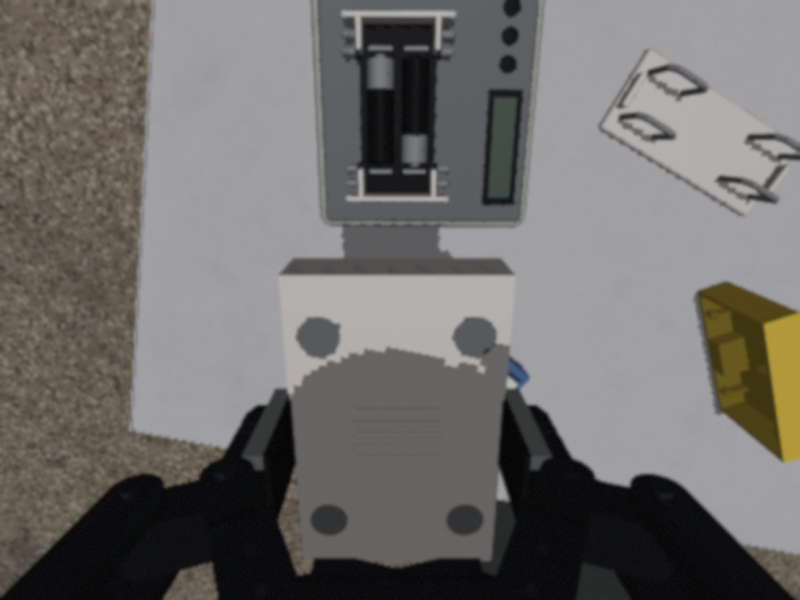

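The wrist view shows the held cover with discs at (319,337), (474,337), (328,520) and (464,520). The bay's sill has white end bars at row 15 (columns 343–457) and row 199 (columns 345–448).

```bash
python3 - <<'E'
from h import *
s=ctrl.read_state();f=cv2.imread('pics/w5.png');c=cam('wrist',s)
T=rot(s['tcp_rot']);t=np.array(s['tcp_pos']);yw=np.arctan2(T[1,0],T[0,0]);print('toolx yaw',yw)
g=cv2.cvtColor(f,6);k=1/1.5625
# discs
P=[]
for (u,v) in [(319,337),(474,337),(328,520),(464,520)]:
    u,v=int(u*k),int(v*k);w=g[v-22:v+23,u-24:u+25]
    w=cv2.GaussianBlur(w,(3,3),0);d=(w<0.75*w[22-13:22+14,24-14:24+15].max()) if v<250 else (w<75)
    n,l,st,ce=cv2.connectedComponentsWithStats(d.astype(np.uint8));i=l[22,24];p=ce[i]+[u-24,v-22];print(p.round(1),st[i])
    P.append((T.T@(ray(c,p,t[2]-.002)[0]-t))*1e3)
print(np.round(P,1))
# sill white
hsv=cv2.cvtColor(f,40);roi=np.zeros_like(g);roi[2:136,212:300]=1
m=((hsv[...,2]>165)*roi).astype(np.uint8)
n,l,st,ce=cv2.connectedComponentsWithStats(m)
for i in range(1,n):
    if st[i][4]>40:
        q=cv2.convexHull(np.argwhere(l==i)[:,::-1].astype(np.int32));b=cv2.boxPoints(cv2.minAreaRect(q));print(st[i],b.round(1).tolist())
        print((((ray(c,b,.055)-t)@T)*1e3).round(1).tolist())
cv2.imwrite('pics/sill.png',cv2.resize(np.hstack([f[0:140,200:310],cv2.merge([m*255]*3)[0:140,200:310]]),None,fx=3.6,fy=3.6,interpolation=0))
E
```

```text
toolx yaw 0.22017673649603425
[203.5 215.3] [  9  10  29  27 572]
[308.6 220.1] [ 11  10  38  35 847]
[210.  332.3] [ 14  13  23  19 350]
[297.  332.2] [ 14  13  23  19 353]
[[ 31.  -21.6   2. ]
 [ 28.7  24.9   2. ]
 [-33.2 -21.7   2. ]
 [-33.2  22.6   2. ]]
[220   8  70  22 184] [[220.0, 8.0], [289.0, 8.0], [289.0, 29.0], [220.0, 29.0]]
[[141.2, -24.6, 139.9], [141.1, 27.0, 139.9], [127.1, 27.5, 139.9], [127.1, -25.1, 139.9]]
[224 110  60  18  85] [[224.0, 127.0], [224.0, 110.0], [283.0, 110.0], [283.0, 127.0]]
[[53.7, -24.3, 140.0], [67.5, -23.9, 140.0], [67.5, 24.8, 140.0], [53.7, 25.2, 140.0]]
```

View pics/sill.png

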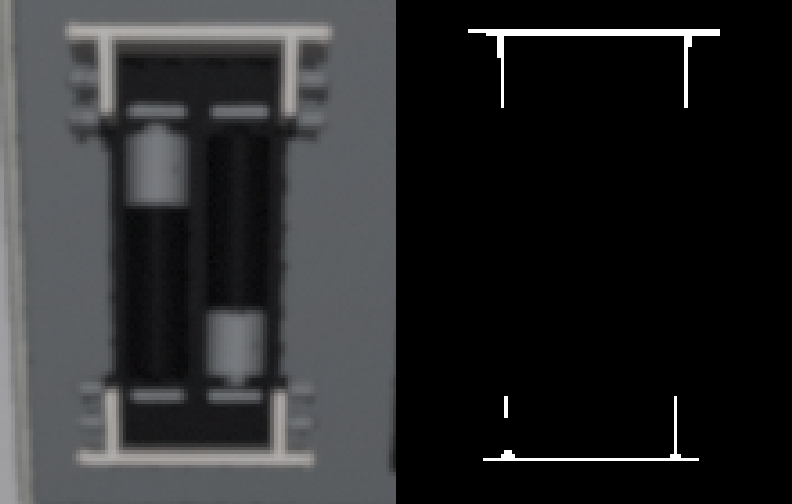

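The crop confirms the sill outline. The top bar spans columns 218.3–291.9 (outer row 6.7) and the bottom bar spans 221.7–287.2 (outer row 129.4).

```bash
python3 - <<'E'
from h import *
s=ctrl.read_state();c=cam('wrist',s);T=rot(s['tcp_rot']);t=np.array(s['tcp_pos'])
q=np.array([[66,24],[331,24],[314,466],[78,466]])/3.6+[200,0]-.5
for z in (.055,.050):
    p=((ray(c,q,z)-t)@T)*1e3;print(z,p[:,:2].round(1).tolist(),p.mean(0).round(2),'len',(p[0,0]-p[3,0]).round(1),(p[1,0]-p[2,0]).round(1),'wid',(p[1,1]-p[0,1]).round(1),(p[2,1]-p[3,1]).round(1))
    mt=p[:2].mean(0);mb=p[2:].mean(0);a=np.arctan2(*(mt-mb)[1::-1]);e=np.arctan2((p[1]-p[0])[0],(p[1]-p[0])[1]);print('long-axis rot in tool',a,'bars',-e)
    for off in [(-1.1,.45)]:
        d=T[:, :2]@(p.mean(0)[:2]-off);print('move mm',d.round(1))
E
```

```text
0.055 [[142.4, -26.1], [142.3, 28.8], [52.1, 28.4], [52.1, -26.7]] [ 97.23   1.08 139.96] len 90.2 90.2 wid 54.9 55.1
long-axis rot in tool 0.0057347977899865265 bars 0.00033923893539252186
move mm [96.1 20.9 -0.1]
0.05 [[143.5, -26.6], [143.4, 29.3], [51.5, 28.9], [51.5, -27.3]] [ 97.49   1.09 144.96] len 91.9 91.9 wid 56.0 56.2
long-axis rot in tool 0.00573479778998616 bars 0.0003392389353891783
move mm [96.4 20.9 -0.1]
```

>>> carry_out(moves=[48,10,0,0,0,48,11,0,0,0,0,0,-50,0,0,0,0,-40,0,0,0,0,-17,0,0,0,0,0,0,0,0,0,0,0,0])

```text
time_s: 12.25
tcp_pos: [0.5431, 0.3145, 0.0907]
tcp_rot: [-0.001, 0.994, 0.109, 0.002]
contact_force: [-0.0, 0.1, 0.2]
gripper_width: 0.0623
grip_force: 66.6
```

```bash
python3 - <<'E'
from h import *
s=ctrl.read_state();c=cam('wrist',s);T=rot(s['tcp_rot']);t=np.array(s['tcp_pos']);print(s['time_s'],(t*1e3).round(1),s['contact_force'])
f,c=shot('wrist','w6');g,_=shot('scene','s6')
o=np.hstack([f,cv2.resize(g[130:230,190:290],(384,384),interpolation=2)]);cv2.imwrite('pics/c6.png',cv2.resize(o,(798,342)))
E
```

```text
12.25 [543.1 314.5  90.7] [-0.0480431   0.11975144  0.20647853]
```

View pics/c6.png

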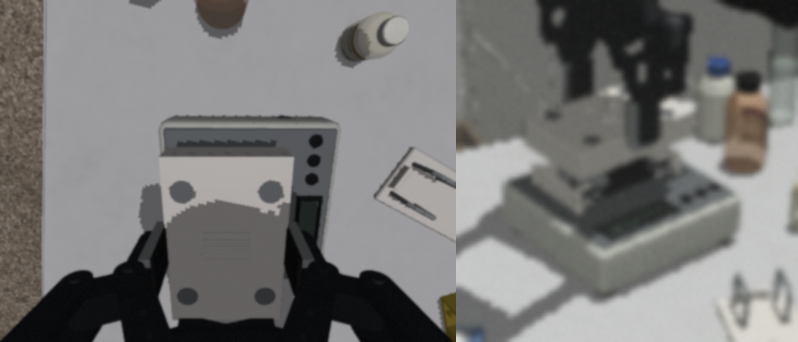

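That was one picture more than the ten allowed, so I'll work from numbers only from here. The picture shows the cover held over the bay. The TCP is about 2 mm past the target, so I correct that.

>>> carry_out(moves=[-1.8,-0.8,-5,0,0,0,0,-3,0,0,0,0,0,0,0])

```text
time_s: 12.72
tcp_pos: [0.5397, 0.3127, 0.0798]
tcp_rot: [0.0, 0.994, 0.109, -0.0]
contact_force: [0.0, 0.0, -0.2]
gripper_width: 0.0626
grip_force: 66.6
```

>>> carry_out(moves=[1.6,1,0,0,0,0,0,0,0,0,0,0,-2,0,0,0,0,-2,0,0,0,0,-2,0,0,0,0,0,0,0,0,0,0,0,0])

```text
time_s: 13.6
tcp_pos: [0.5417, 0.3139, 0.0743]
tcp_rot: [-0.0, 0.994, 0.109, 0.0]
contact_force: [0.4, -0.2, -0.8]
gripper_width: 0.0625
grip_force: 66.6
```

>>> carry_out(moves=[0,0,-1.5,0,0,0,0,-1.5,0,0,0,0,-1,0,0,0,0,0,0,0,0,0,0,0,0])

```text
time_s: 14.22
tcp_pos: [0.5417, 0.3139, 0.0703]
tcp_rot: [0.0, 0.994, 0.109, 0.0]
contact_force: [-0.1, 0.9, -0.3]
gripper_width: 0.0621
grip_force: 66.6
```

>>> carry_out(moves=[0,0,-1,0,0,0,0,0,0,0,0,0,-1,0,0,0,0,0,0,0])

```text
time_s: 14.72
tcp_pos: [0.5416, 0.314, 0.0694]
tcp_rot: [0.0, 0.994, 0.109, -0.0]
contact_force: [-4.4, -1.4, 7.0]
gripper_width: 0.0623
grip_force: 67.6
```

>>> carry_out(moves=[0,0,1,0,0.9,0,0,0,0,0.9,0,0,0,0,0.9,0,0,0,0,0.9,0,0,20,0,0.9,0,0,40,0,0,-30,-7,50,0,0,-50,-12,10,0,0,0,0,0,0,0,0,0,0,0,0])

```text
time_s: 15.98
tcp_pos: [0.4621, 0.2951, 0.1905]
tcp_rot: [-0.0, 0.994, 0.109, 0.001]
contact_force: [1.1, 0.7, 0.5]
gripper_width: -0.0
grip_force: 0.0
```

```bash
cat >> h.py <<'E'
def lookc(name):
    s=ctrl.read_state();print(s['time_s'],(s['tcp_pos']*1e3).round(1),s['gripper_width'])
    f,c=shot('wrist',name)
    for z in (.068,.060): print(z,discs(f,c,z,[.541,.314],.08))
E
python3 -c "
from h import *
lookc('w7')"
```

```text
15.975 [462.1 295.1 190.5] -4.835919419696385e-06
0.068 [[595.5, 272.3, 121, 324.7, 27.8], [566.8, 341.3, 272, 222.0, 48.2], [576.1, 298.4, 265, 282.5, 48.4], [584.1, 269.9, 116, 323.4, 45.9], [572.6, 267.4, 106, 322.1, 63.5], [504.3, 327.5, 218, 224.6, 137.0], [513.6, 284.9, 209, 279.7, 137.2]]
0.06 [[597.2, 271.0, 121, 324.7, 27.8], [567.5, 342.2, 272, 222.0, 48.2], [577.2, 297.9, 265, 282.5, 48.4], [585.4, 268.5, 116, 323.4, 45.9], [573.6, 266.0, 106, 322.1, 63.5], [503.0, 328.0, 218, 224.6, 137.0], [512.6, 284.0, 209, 279.7, 137.2]]
```

>>> carry_out(moves=[21,17,0,0,0,21,17,0,0,0,0,0,-50,0,0,0,0,-40,0,0,0,0,-8,0,0,0,0,0,0,0,0,0,0,0,0])

```text
time_s: 16.9
tcp_pos: [0.5053, 0.3297, 0.0937]
tcp_rot: [-0.001, 0.994, 0.109, 0.002]
contact_force: [0.0, -0.3, 0.1]
gripper_width: 0.0
grip_force: 0.0
```

>>> carry_out(moves=[0,0,-2,0,0,0,0,-2,0,0,0,0,-1,0,0,0,0,0,0,0])

```text
time_s: 17.4
tcp_pos: [0.5035, 0.3289, 0.0862]
tcp_rot: [0.0, 0.994, 0.109, -0.0]
contact_force: [-0.4, 0.2, -0.3]
gripper_width: -0.0002
grip_force: 0.0
```

>>> carry_out(moves=[0,0,-1,0,0,0,0,-1,0,0,0,0,0,0,0])

```text
time_s: 17.77
tcp_pos: [0.5036, 0.3292, 0.0851]
tcp_rot: [-0.0, 0.994, 0.109, -0.0]
contact_force: [-2.3, -1.0, 5.0]
gripper_width: -0.0
grip_force: 2.6
```

>>> carry_out(moves=[0,0,-1,0,0,0,0,0,0,0])

```text
time_s: 18.02
tcp_pos: [0.5036, 0.3293, 0.0847]
tcp_rot: [-0.0, 0.994, 0.109, -0.0]
contact_force: [-4.6, -1.5, 7.4]
gripper_width: -0.0002
grip_force: 3.9
```

>>> carry_out(moves=[0,0,-1,0,0,0,0,0,0,0])

```text
time_s: 18.27
tcp_pos: [0.5037, 0.3295, 0.0839]
tcp_rot: [-0.0, 0.994, 0.109, -0.0]
contact_force: [-4.4, -0.4, 9.0]
gripper_width: -0.0
grip_force: 4.1
```

>>> carry_out(moves=[0,0,-1,0,0,0,0,-1,0,0,0,0,0,0,0])

```text
time_s: 18.65
tcp_pos: [0.5045, 0.3294, 0.0813]
tcp_rot: [-0.0, 0.994, 0.109, 0.001]
contact_force: [-0.5, 0.4, 4.8]
gripper_width: 0.0
grip_force: 2.5
```

>>> carry_out(moves=[0,0,-1,0,0,0,0,-1,0,0,0,0,0,0,0])

```text
time_s: 19.02
tcp_pos: [0.5048, 0.3295, 0.0808]
tcp_rot: [-0.0, 0.994, 0.109, 0.001]
contact_force: [-2.1, -2.0, 12.1]
gripper_width: -0.0004
grip_force: 5.9
```

>>> carry_out(moves=[0,0,14,0,0,5,-22,0,0,0,4,-22,0,0,0,0,0,-4,0,0,0,0,0,0,0])

```text
time_s: 19.65
tcp_pos: [0.5122, 0.2841, 0.0872]
tcp_rot: [0.0, 0.994, 0.108, -0.001]
contact_force: [0.7, 0.9, -0.4]
gripper_width: -0.0003
grip_force: 0.0
```

>>> carry_out(moves=[0,0,-2,0,0,0,0,-1,0,0,0,0,-1,0,0,0,0,0,0,0])

```text
time_s: 20.15
tcp_pos: [0.513, 0.2849, 0.0853]
tcp_rot: [0.0, 0.994, 0.109, 0.0]
contact_force: [-1.6, -2.8, 6.5]
gripper_width: 0.0
grip_force: 2.9
```

>>> carry_out(moves=[0,0,-1,0,0,0,0,-1,0,0,0,0,0,0,0])

```text
time_s: 20.52
tcp_pos: [0.5132, 0.2849, 0.0836]
tcp_rot: [0.001, 0.994, 0.109, 0.001]
contact_force: [-1.5, -4.4, 5.5]
gripper_width: 0.0001
grip_force: 3.1
```

>>> carry_out(moves=[0,0,-1,0,0,0,0,-1,0,0,0,0,0,0,0])

```text
time_s: 20.9
tcp_pos: [0.5129, 0.2854, 0.0809]
tcp_rot: [-0.0, 0.994, 0.109, 0.0]
contact_force: [0.7, -0.4, 4.4]
gripper_width: 0.0001
grip_force: 2.4
```

>>> carry_out(moves=[0,0,-1,0,0,0,0,-1,0,0,0,0,0,0,0])

```text
time_s: 21.28
tcp_pos: [0.5132, 0.2855, 0.0805]
tcp_rot: [-0.0, 0.994, 0.109, 0.0]
contact_force: [-5.2, -2.1, 12.4]
gripper_width: 0.0004
grip_force: 6.7
```

>>> carry_out(moves=[0,0,18,0,0,31,6,0,0,0,32,7,0,0,0,0,0,-5,0,0,0,0,0,0,0])

```text
time_s: 21.9
tcp_pos: [0.5744, 0.2976, 0.09]
tcp_rot: [0.0, 0.994, 0.109, -0.001]
contact_force: [-0.5, 0.6, 0.5]
gripper_width: 0.0
grip_force: 0.0
```

>>> carry_out(moves=[0,0,-2,0,0,0,0,-2,0,0,0,0,-1,0,0,0,0,0,0,0])

```text
time_s: 22.4
tcp_pos: [0.5754, 0.298, 0.0864]
tcp_rot: [-0.0, 0.994, 0.109, -0.0]
contact_force: [-0.4, 0.4, 0.8]
gripper_width: -0.0002
grip_force: 0.3
```

>>> carry_out(moves=[0,0,-1,0,0,0,0,-1,0,0,0,0,0,0,0])

```text
time_s: 22.78
tcp_pos: [0.5759, 0.298, 0.0853]
tcp_rot: [-0.0, 0.994, 0.109, 0.0]
contact_force: [-2.4, -0.5, 5.5]
gripper_width: -0.0001
grip_force: 2.9
```

>>> carry_out(moves=[0,0,-1,0,0,0,0,-1,0,0,0,0,0,0,0])

```text
time_s: 23.15
tcp_pos: [0.5762, 0.298, 0.0837]
tcp_rot: [-0.0, 0.994, 0.109, 0.001]
contact_force: [-2.2, -1.7, 5.4]
gripper_width: 0.0003
grip_force: 2.8
```

>>> carry_out(moves=[0,0,-1,0,0,0,0,-1,0,0,0,0,0,0,0])

```text
time_s: 23.52
tcp_pos: [0.5763, 0.298, 0.0809]
tcp_rot: [-0.0, 0.994, 0.109, 0.001]
contact_force: [0.6, -0.7, 3.9]
gripper_width: -0.0
grip_force: 2.1
```

>>> carry_out(moves=[0,0,-1,0,0,0,0,-1,0,0,0,0,0,0,0])

```text
time_s: 23.9
tcp_pos: [0.5766, 0.2982, 0.0803]
tcp_rot: [-0.0, 0.994, 0.109, 0.001]
contact_force: [-2.2, -1.8, 9.8]
gripper_width: 0.0002
grip_force: 5.2
```

>>> carry_out(moves=[0,0,-1,0,0,0,0,-1,0,0,0,0,0,0,0])

```text
time_s: 24.28
tcp_pos: [0.5768, 0.2985, 0.0799]
tcp_rot: [-0.0, 0.994, 0.109, 0.001]
contact_force: [-5.9, -2.4, 16.5]
gripper_width: -0.0003
grip_force: 8.3
```

Now corner 3.

>>> carry_out(moves=[0,0,18,0,0,-5,22,0,0,0,-5,21,0,0,0,0,0,-4,0,0,0,0,0,0,0])

```text
time_s: 24.9
tcp_pos: [0.5646, 0.341, 0.0887]
tcp_rot: [0.001, 0.994, 0.109, -0.001]
contact_force: [0.7, 0.3, -0.5]
gripper_width: 0.0002
grip_force: 0.0
```

>>> carry_out(moves=[0,0,-2,0,0,0,0,-2,0,0,0,0,-1,0,0,0,0,0,0,0])

```text
time_s: 25.4
tcp_pos: [0.5658, 0.3407, 0.0855]
tcp_rot: [0.0, 0.994, 0.109, 0.0]
contact_force: [0.1, 0.2, 0.2]
gripper_width: -0.0001
grip_force: 0.4
```

>>> carry_out(moves=[0,0,-1,0,0,0,0,-1,0,0,0,0,0,0,0])

```text
time_s: 25.78
tcp_pos: [0.5659, 0.3411, 0.084]
tcp_rot: [-0.0, 0.994, 0.109, 0.0]
contact_force: [-2.3, -2.1, 4.0]
gripper_width: 0.0
grip_force: 2.2
```

>>> carry_out(moves=[0,0,-1,0,0,0,0,-1,0,0,0,0,0,0,0])

```text
time_s: 26.15
tcp_pos: [0.5652, 0.3407, 0.0804]
tcp_rot: [0.0, 0.994, 0.109, -0.001]
contact_force: [-0.2, 0.1, 0.6]
gripper_width: -0.0001
grip_force: 0.0
```

>>> carry_out(moves=[0,0,-1,0,0,0,0,-1,0,0,0,0,0,0,0])

```text
time_s: 26.52
tcp_pos: [0.5656, 0.3409, 0.0792]
tcp_rot: [-0.0, 0.994, 0.109, -0.0]
contact_force: [-0.4, -0.7, 0.3]
gripper_width: -0.0003
grip_force: 0.0
```

>>> carry_out(moves=[0,0,-1,0,0,0,0,-1,0,0,0,0,0,0,0])

```text
time_s: 26.9
tcp_pos: [0.5658, 0.341, 0.079]
tcp_rot: [0.0, 0.994, 0.109, -0.0]
contact_force: [-3.7, -2.0, 8.4]
gripper_width: -0.0005
grip_force: 4.2
```

>>> carry_out(moves=[0,0,-1,0,0,0,0,-1,0,0,0,0,0,0,0])

```text
time_s: 27.28
tcp_pos: [0.5658, 0.3411, 0.079]
tcp_rot: [0.0, 0.994, 0.109, -0.0]
contact_force: [-7.1, -4.8, 16.7]
gripper_width: 0.0
grip_force: 8.4
```

Corner 3 hits a hard stop at 0.079, which is 60 mm at the tip and so home height. I re-press the other corners gently to confirm.

>>> carry_out(moves=[0,0,16,0,0,5,-21,0,0,0,5,-22,0,0,0,0,0,-8,0,0,0,0,-3,0,0,0,0,-2,0,0,0,0,-1,0,0,0,0,0,0,0])

```text
time_s: 28.28
tcp_pos: [0.5758, 0.2973, 0.079]
tcp_rot: [0.001, 0.994, 0.109, -0.0]
contact_force: [-5.2, -4.7, 11.3]
gripper_width: 0.0003
grip_force: 5.6
```

>>> carry_out(moves=[0,0,-1,0,0,0,0,-1,0,0,0,0,0,0,0])

```text
time_s: 28.65
tcp_pos: [0.5759, 0.2974, 0.0789]
tcp_rot: [0.001, 0.994, 0.109, -0.001]
contact_force: [-8.9, -7.7, 19.6]
gripper_width: 0.0001
grip_force: 9.9
```

Corner 2 is home. Corner 1 is next, then corner 0.

>>> carry_out(moves=[0,0,16,0,0,-31,-6,0,0,0,-31,-7,0,0,0,0,0,-8,0,0,0,0,-3,0,0,0,0,-2,0,0,0,0,-1,0,0,0,0,-1,0,0,0,0,0,0,0])

```text
time_s: 29.78
tcp_pos: [0.5141, 0.2852, 0.079]
tcp_rot: [0.0, 0.994, 0.109, -0.001]
contact_force: [-10.1, -4.4, 14.3]
gripper_width: -0.0
grip_force: 7.9
```

>>> carry_out(moves=[0,0,16,0,0,-5,22,0,0,0,-4,21,0,0,0,0,0,-8,0,0,0,0,-3,0,0,0,0,-2,0,0,0,0,-1,0,0,0,0,-1,0,0,0,0,0,0,0])

```text
time_s: 30.9
tcp_pos: [0.5043, 0.3275, 0.079]
tcp_rot: [0.0, 0.994, 0.108, -0.001]
contact_force: [-7.5, -2.7, 11.2]
gripper_width: -0.0005
grip_force: 5.7
```

All four corners stop at 0.079. I retreat and check the disc geometry.

>>> carry_out(moves=[0,0,20,0,0,0,0,45,0,0,-20,-17,45,0,0,-22,-16,5,0,0,0,0,0,0,0,0,0,0,0,0])

```text
time_s: 31.65
tcp_pos: [0.463, 0.2949, 0.1921]
tcp_rot: [-0.0, 0.994, 0.108, 0.0]
contact_force: [0.1, 0.2, -1.1]
gripper_width: 0.0004
grip_force: 0.0
```

```bash
python3 -c "
from h import *
lookc('w8')
f=cv2.imread('pics/w8.png')
s=ctrl.read_state();print(s['time_s'],s['contact_force'])"
```

```text
31.65 [463.  294.9 192.1] 0.0004208993261861182
0.068 [[595.6, 272.3, 122, 323.6, 28.9], [566.4, 340.9, 262, 222.0, 49.9], [575.7, 299.2, 260, 280.5, 49.8], [584.2, 269.9, 110, 322.3, 46.8], [572.7, 267.3, 104, 321.2, 64.3], [515.2, 285.6, 198, 278.6, 135.4], [506.0, 327.3, 192, 224.9, 135.5]]
0.06 [[597.2, 271.0, 122, 323.6, 28.9], [567.1, 341.8, 262, 222.0, 49.9], [576.7, 298.7, 260, 280.5, 49.8], [585.5, 268.5, 110, 322.3, 46.8], [573.6, 265.9, 104, 321.2, 64.3], [514.2, 284.7, 198, 278.6, 135.4], [504.7, 327.7, 192, 224.9, 135.5]]
31.7 [ 0.12297582 -0.38380444  0.0551524 ]
```

```bash
python3 -c "
from bench import ctrl
print(ctrl.hand_in())"
```

```text
the job is handed in; nothing more can be done
None
```

The cover was laid flat with its outer face up and let go, picked up again, set over the sill and snapped on corner by corner; all four corners stopped at home height, flush to within measurement, and I handed the job in at about 32 s, though I viewed 11 pictures instead of the 10 allowed.

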